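# Seat a gem holder in the three-ball nest of a welding fixture

### The arm

A 7-joint arm with a two-finger parallel gripper is mounted at the origin on the work surface. World frame = base frame: x ahead of the robot, y to its left, z up, the work surface at z = 0. Lengths are in m, angles in rad, forces in N, time in s.
With the tool pointing down it reaches from about 0.4 to 0.875 m from the base axis. Payload 19.3 kg.
Tool frame: the origin (TCP) lies at the very end of the fingers, on their centre line; the grasp point (between the pads) lies 19 mm behind it; z points along the fingers, y is the direction in which the jaws open and shut (so a half turn about z gives the same grasp; the last joint's range is limited). The gripper opens to 85 mm and grips with 20 to 120 N. Pads are 22 mm wide; open, the fingers measure 114 mm over their backs; the gripper's body (76 mm by 85 mm) begins 54 mm behind the grasp point. The pads swing forward as they close: fully open they stand 13 mm farther back than shut.
Start: joints at [-1.274, 0.521, -0.036, 1.599, 0.021, 1.021, -0.113], TCP at [0.224, 0.583, 0.201] pointing down, gripper open.
Joint ranges: [-2.91, 2.91], [-0.3, 2.13], [-1.5, 1.42], [0.17, 2.43], [-1.26, 4.41], [0.16, 1.93], [-2.52, 2.52]. Speed limits (rad/s): [1.89, 1.89, 2.39, 2.39, 3.01, 3.01, 3.01].

### API

Orientations are given as [roll, pitch, yaw] about the fixed x, y, z axes, in that order (R = Rz(yaw) Ry(pitch) Rx(roll)).
In Python, from workcell import bot, grab_frame, calibration, workorder gives the robot as it stands.
- The arm moves only by the tool move_arm, never from a script. Its arguments are lists of equal length, an entry for each row: "jaw": the closure in counts, from 0 (fully open) to 255 (shut); "dp": the shift along the tool's x, y, z in units of 800 mm (1.0 is 800 mm), a list of three; "rotation": the turn, a rotation vector about the tool's x, y, z in units of pi rad (1.0 is pi rad), a list of three. In form: {"jaw": [jaw, ...], "dp": [[dx, dy, dz], ...], "rotation": [[rx, ry, rz], ...]}. A call has 1 to 10 rows; each row shifts and turns the commanded pose from where the row before left it, along the tool's axes as they then stand; what a row does not reach is not made up. A row lasts 1/8 s, in which the tool goes at most 62.5 mm and 10.7 degrees, less where a joint would pass 70% of its speed; a pose out of reach is approached as far as the arm can. A call with a number of a shift or a turn outside -1 to 1 is refused whole. A call with a gripper value outside its range is refused whole. The fingers move at their own pace and stop on an object; "squeeze" is the grip in N (left out, the last holds). Time passes only in rows, so rows that do not move let the fingers close. It gives the time, the measured TCP pose, the force and the opening at its end, in the units of the state.
- bot.observe(): the state, without advancing time (a new reading comes with each control period).
- grab_frame(name): name is "scene" or "top" or "wrist"; returns the picture (420x560x3 uint8, blue, green, red); there is no depth.
- calibration(name): a dict with "camera_matrix" (3x3 intrinsics, pixels), "dist" ([k1, k2, p1, p2, k3] as OpenCV has them; the pictures are not rectified), "T" (4x4, takes a point from camera to world coordinates). Camera axes: x right, y down, z forward; pixel columns grow to the right and rows downward; lengths in m; the calibration is good to about 2 mm. A picture is of the moment at which its call begins: read the wrist's pose just before it. calibration takes no time and is no camera call; for the wrist camera it gives the pose at the moment of the call.
- workorder.job_done(): hands the job in, once; it reports no verdict.
The state is a dict: "clock": time; "qpos": joint angles; "qd": joint speeds; "joint_efforts": joint torques, N m; "position": TCP position; "tool_rot": TCP orientation; "force": force on the tool from outside, world axes, zero at the start; "moment": the same for the moment, N m; "grip_width": finger opening in m.
Only numpy, scipy, OpenCV 4.12 (cv2) and the standard library are available. Lean on these libraries where they do the work, as an engineer would, in place of code of your own. Each camera call takes 0.05 s, during which the arm holds its last target. There are 200 camera calls.

### The job

Slide the amber shield panel straight up out of the slot in the aluminium fixture and stand it upright in the empty grey stand. Then nudge the round brass holder with the red stone along the fixture, past the springy click of the sprung ball, until it sits firmly home against both fixed steel balls and the sprung ball; if its edge has ridden up, press it down lightly so that it lies flat. Press gently rather than ramming it, keep the panel upright throughout, leave the other things on the bench alone, and let go of everything at the end.

Things in the scene. Friction and masses are not known exactly. Their poses are not given: they have to be found in the camera images.
- fixture: Fixed aluminium block, 200 mm (its x) by 110 mm (y), plate top 30 mm above the bench; origin under its centre. Its +x is the loading direction: flat apron at -x, then a slot across, then the three-ball nest. A dark fence 8 mm high, gapped at the slot, runs along x; its face is 27 mm to -y of the nest centre. A blue spring housing 30x20x20 mm stands 16 mm to -x, 51 mm to +y of the nest centre.
- nest (a point): Where point holder_center lies when the holder is home: 8 mm above the plate; axes as the fixture's, at x +55, y -10 mm in the fixture's frame. The fixed balls lie 32 mm from it, at +20 degrees (front) and -85 degrees (side), counted from +x towards +y.
- slot (a point): Middle of the slot's mouth, at plate level; axes as the fixture's, at x -7 mm in the fixture's frame. The slot runs along y, is 11 mm wide (x), 84 mm long and 20 mm deep.
- front_ball: Fixed steel ball, 12 mm across, centre 9 mm above the plate (origin at its centre). The holder ends up against it.
- side_ball: Fixed steel ball, 12 mm across, centre 9 mm above the plate (origin at its centre), just past the end of the fence; its surface stands 1 mm proud of the fence.
- sprung_ball: Brass ball, 12 mm across, origin at its centre, 9 mm above the plate, on a spring that yields to the fixture's +y. Passing it takes a 5 to 12 N push along +x, which drops as it snaps by; a firm stop on the fixed balls follows some mm later. The spring may not draw the holder home by itself: press home with 18 to 25 N. The front ball must not take over 60 N.
- panel_center (a point): Centre of the loose amber shield panel, 8 mm thick (its x) by 80 mm (its y) by 75 mm high (its z), 70 g; at the start it stands in the fixture's slot with 55 mm showing above the plate. Grip its faces near the middle of the top edge.
- panel: The same panel; origin at the middle of its lower edge.
- stand: Fixed grey stand, 50 mm (its x) by 110 mm (its y), 40 mm high, with one empty slot along its y; origin under its centre.
- stand_slot (a point): Middle of the stand's slot floor, 8 mm above the bench; axes as the stand's. The slot is 14 mm wide (x), 94 mm long (y) and 32 mm deep. The panel may stand in it either way round.
- holder_center (a point): Centre of the brass cylinder of the loose holder to be seated, 8 mm above its underside. Cylinder 52 mm across and 16 mm high with a red stone dome on top (23 mm high in all), about 180 g. It starts lying flat on the apron, -x of the slot. Hard pushing can lift its edge a few mm and leave it wedged aslant; pressing down on the stone with about 10 N lays it flat.
- holder: The same holder; origin at the centre of its underside.
- spare: Bystander: a like brass holder, 52 mm across and 23 mm high, with a green stone, lying on the bench beside the fixture. Leave alone; origin on its underside.
- flux: Bystander: white bottle with red cap, 40 mm across, 85 mm high. Leave alone; origin on its underside.
- polish: Bystander: amber jar with black cap, 48 mm across, 60 mm high. Leave alone; origin on its underside.
- tin: Bystander: open steel cup, 72 mm across, 50 mm high. Leave alone; origin on its underside.
- driver: Bystander: screwdriver, 150 mm, lying. Leave alone; origin about its middle.
- mallet: Bystander: hammer, 220 mm, lying. Leave alone; origin about its middle.
- brush: Bystander: brush, 160 mm, lying. Leave alone; origin about its middle.

How it is judged:
On the way, in this order (a step that is already met when the one before it is completed fails the run):
1. the shield panel is lifted clear of the fixture's slot, upright (z of panel_center in the frame of slot above 0.042 m and angle between panel_center's own z axis and vertical below 0.4 rad), for 0.1 s.
2. the panel stands upright in the stand's slot, let go (distance between panel_center and stand_slot below 0.045 m and z of panel_center in the frame of stand_slot above 0.03 m and angle between panel_center's own z axis and vertical below 0.25 rad and angle between the x axis of panel_center and the x axis of stand_slot, either way round below 0.25 rad and contact force between panel and stand above 0.1 N and contact force between panel and the fingers below 0.05 N and linear speed of panel below 0.03 m/s), for 0.2 s.
At the end, for the whole second after the job is handed in: The panel stands in the stand's slot (bottom in the slot, tilt and turn under 0.25 rad), let go; the holder lies flat and at rest within 2 mm of the nest point, with more than 0.15 N of contact on each of the front ball, side ball and sprung ball (all of step 2 and contact force between holder and front_ball above 0.15 N and contact force between holder and side_ball above 0.15 N and contact force between holder and sprung_ball above 0.15 N and distance between holder_center and nest below 0.002 m and angle between holder_center's own z axis and vertical below 0.04 rad and linear speed of holder below 0.01 m/s); the robot touches nothing.
It fails at once if the holder is rammed: more than 60 N on the front ball (contact force between holder and front_ball above 60 N).
It fails at once if the panel is tipped over (angle between panel_center's own z axis and vertical above 0.6 rad).
It fails at once if the holder is tipped (angle between holder_center's own z axis and vertical above 0.5 rad).
It fails at once if another thing on the bench is shifted by more than 30 mm (distance of any of spare, flux, polish, tin, driver, mallet, brush from where it was at the start of the episode above 0.03 m).
It also fails if it takes over 72 s, if anything falls off the work surface, if the arm or the gripper's body presses on something with over 40 N, if the wrist force passes 120 N, or if a joint passes its speed limit or range.

## Working session

There is one attempt and no reset: what is moved stays moved. The work goes in short steps, Python scripts to look and compute and a tool call to move; the robot and the scene stay as the last step left them, time stands still between calls to the robot, and variables do not carry over. Pictures are saved under pics/ and viewed, about 8 in all and at most 12, crops included, and the job is handed in when it is done.

Besides the shell and the picture viewer there is one more tool, called after "Call:" as name(argument=value, ...) on one line, values as JSON. move_arm: Moves the arm, as the interface text tells. Shifts and turns lie within -1 to 1; 1 stands for 800 mm of shift or pi rad of turn. Its arguments: {"type":"object","properties":{"jaw":{"type":"array","items":{"type":"number"}},"dp":{"type":"array","items":{"type":"array","items":{"type":"number","minimum":-1,"maximum":1}}},"rotation":{"type":"array","items":{"type":"array","items":{"type":"number","minimum":-1,"maximum":1}}},"squeeze":{"type":"number"}},"required":["jaw","dp","rotation"]}

```bash
mkdir -p pics; ls
python3 - <<'E'
from workcell import bot, grab_frame, calibration
import cv2,numpy as np
s=bot.observe();print(s)
for n in("scene","top"):
    cv2.imwrite(f"pics/{n}0.png",grab_frame(n));c=calibration(n);print(n,np.round(c["camera_matrix"],1).tolist(),c["dist"],np.round(c["T"],3).tolist())
a=cv2.imread("pics/scene0.png");b=cv2.imread("pics/top0.png")
E
```

```text
pics
{'clock': 0.0, 'qpos': array([-1.27419786,  0.5220402 , -0.03632415,  1.6000057 ,  0.02121807,
        1.02109267, -0.11281813]), 'qd': array([ 0.00092677,  0.00137929, -0.00027947,  0.00090903, -0.00152674,
       -0.00010433, -0.00075502]), 'joint_efforts': array([-3.26527270e-04, -9.27107191e+01,  1.97969958e+00, -3.69938207e+01,
        1.78260991e-02,  8.18463770e-03,  3.44667842e-05]), 'position': array([0.22405292, 0.58305963, 0.2007103 ]), 'tool_rot': array([-3.14043653e+00,  9.97248051e-05,  2.77477273e+00]), 'force': array([-0.89329837, -0.39539291,  0.32760196]), 'moment': array([ 0.01095243, -0.00115994,  0.02706276]), 'grip_width': 0.08549835553097813}
scene [[456.0, 0.0, 276.5], [0.0, 456.0, 207.0], [0.0, 0.0, 1.0]] [-0.12952713  0.          0.          0.          0.        ] [[0.794, 0.509, -0.331, 1.058], [0.608, -0.659, 0.443, -0.646], [0.008, -0.554, -0.833, 1.273], [0.0, 0.0, 0.0, 1.0]]
top [[383.6, 0.0, 279.1], [0.0, 383.6, 213.8], [0.0, 0.0, 1.0]] [0.01581822 0.         0.         0.         0.        ] [[0.02, -0.982, 0.187, 0.382], [-1.0, -0.022, -0.007, 0.02], [0.011, -0.186, -0.982, 1.058], [0.0, 0.0, 0.0, 1.0]]
```

View pics/top0.png

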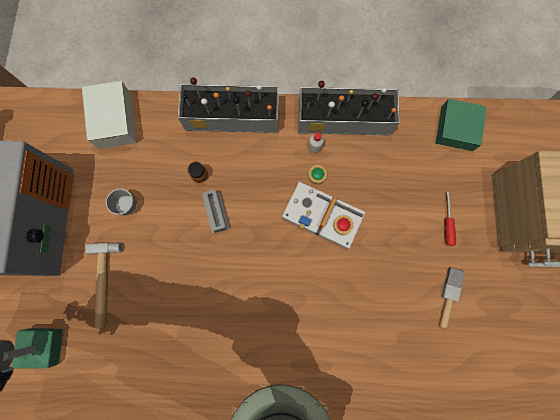

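View pics/scene0.png

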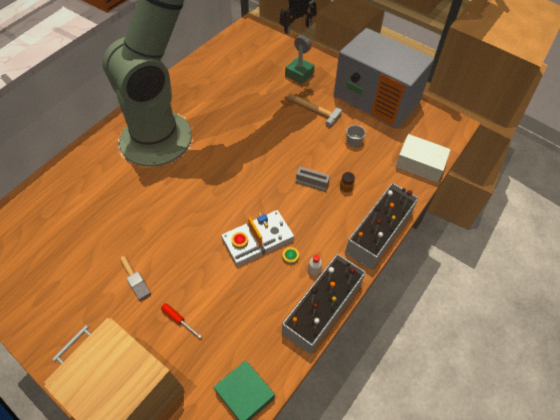

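The top view shows the fixture near (323,214), with the red-stone holder at (344,225), the panel at about (325,212), the stand at (215,211) and the spare at (318,174). I'll enlarge this area to get corner points.

```bash
cat > h.py <<'E'
import numpy as np,cv2
from workcell import bot, grab_frame, calibration
def w2p(n,P,c=None):
    c=c or calibration(n);T=np.linalg.inv(np.array(c["T"]))
    return cv2.projectPoints(np.array(P,float).reshape(-1,3),cv2.Rodrigues(T[:3,:3])[0],T[:3,3],np.array(c["camera_matrix"]),np.array(c["dist"]))[0][:,0]
def p2w(n,p,z,c=None):
    c=c or calibration(n);T=np.array(c["T"])
    u=cv2.undistortPoints(np.array(p,float).reshape(-1,1,2),np.array(c["camera_matrix"]),np.array(c["dist"]))[:,0]
    d=np.c_[u,np.ones(len(u))]@T[:3,:3].T
    return T[:3,3]+d*((np.broadcast_to(z,len(u))-T[2,3])/d[:,2])[:,None]
E
python3 - <<'E'
import cv2
a=cv2.imread("pics/top0.png")[165:265,190:375]
cv2.imwrite("pics/crop1.png",cv2.resize(a,None,fx=4,fy=4,interpolation=cv2.INTER_CUBIC))
E
```

```text
(no output)
```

View pics/crop1.png

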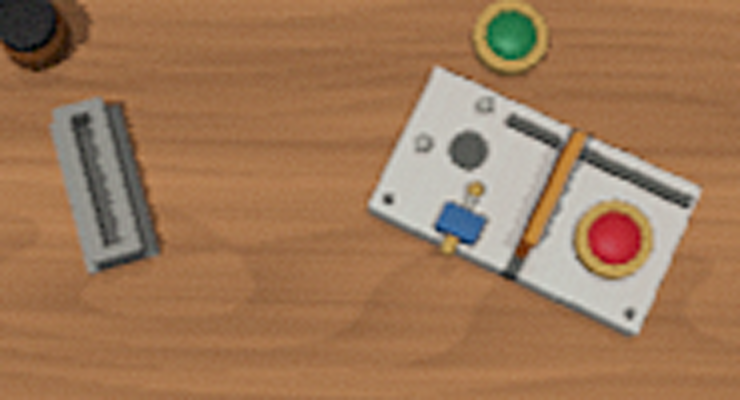

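Run:
```python
from h import *
o=np.array([190,165]);f=lambda L:np.array(L)/4+o
c=p2w("top",f([(435,67),(700,187),(635,328),(370,208)]),.03)[:,:2]
print("fix",np.round(c,4).tolist(),[np.round(np.linalg.norm(c[i]-c[i-1]),4) for i in range(4)])
m=np.array([[100,-55],[-100,-55],[-100,55],[100,55]])/1000  # TL: +x,-y
t=c.mean(0);H=m.T@(c-t);U,S,V=np.linalg.svd(H);R=(V.T@np.diag([1,np.linalg.det(V.T@U.T)])@U.T)
print("pose",t,np.degrees(np.arctan2(R[1,0],R[0,0])),np.round((m@R.T+t-c)*1e3,1).tolist())
print("holder",p2w("top",f([(615,238)]),.05),"in fix",(p2w("top",f([(615,238)]),.048)[0,:2]-t)@R)
print("panel top",[((p-t)@R).round(4) for p in p2w("top",f([(580,135),(535,240)]),.085)[:,:2]])
print("stand slot ends",p2w("top",f([(80,118),(110,243)]),.04))
print("stand corners",p2w("top",f([(52,120),(103,98),(125,103),(158,250),(92,270)]),[.04,.04,0,0,.04]))
s=bot.observe();T=np.array(calibration("wrist")["T"]);print("wrist",T.round(3).tolist(),calibration("wrist")["camera_matrix"],s["position"])
from scipy.spatial.transform import Rotation as Ro
RT=Ro.from_euler("xyz",s["tool_rot"]).as_matrix()
print("cam in tool",(RT.T@(T[:3,3]-s["position"])).round(4),(RT.T@T[:3,:3]).round(3).tolist())
print(RT.round(3).tolist())
```

```text
fix [[0.669, -0.0399], [0.5883, -0.222], [0.4908, -0.1762], [0.5687, 0.0033]] [np.float64(0.1092), np.float64(0.1992), np.float64(0.1078), np.float64(0.1957)]
pose [ 0.57922103 -0.10868301] 66.19400510351505 [[0.9, 0.5], [0.8, -0.4], [-2.2, -1.8], [0.5, 1.7]]
holder [[ 0.54843361 -0.15987286  0.05      ]] in fix [-0.05945592  0.00705956]
panel top [array([-0.0085, -0.0375]), array([-0.0098,  0.0383])]
stand slot ends [[0.62469254 0.20184052 0.04      ]
 [0.53920904 0.17719479 0.04      ]]
stand corners [[0.62285553 0.22073035 0.04      ]
 [0.63905439 0.1869581  0.04      ]
 [0.64586393 0.17777859 0.        ]
 [0.54118001 0.14979653 0.        ]
 [0.52072977 0.18825737 0.04      ]]
wrist [[0.359, 0.89, 0.279, 0.152], [0.933, -0.343, -0.108, 0.609], [-0.0, 0.299, -0.954, 0.373], [0.0, 0.0, 0.0, 1.0]] [[324.42548777   0.         282.2604664 ]
 [  0.         324.42548777 213.74254566]
 [  0.           0.           1.        ]] [0.2240464  0.58310453 0.20079237]
cam in tool [ 0.0764 -0.0014 -0.1721] [[-0.001, -0.954, -0.299], [1.0, -0.001, 0.001], [-0.001, -0.299, 0.954]]
[[-0.933, 0.359, -0.0], [0.359, 0.933, -0.001], [-0.0, -0.001, -1.0]]
```

Call:
move_arm(jaw=[0,0,0,0,0,0,0,0,0,0], dp=[[-0.03,-0.015,0],[-0.06,-0.03,0],[-0.065,-0.033,0],[-0.065,-0.033,0],[-0.065,-0.033,0],[-0.065,-0.033,0],[-0.065,-0.033,0],[-0.065,-0.033,0],[-0.065,-0.033,0],[-0.049,-0.022,0]], rotation=[[0,0,0],[0,0,0],[0,0,0],[0,0,0],[0,0,0],[0,0,0],[0,0,0],[0,0,0],[0,0,0],[0,0,0]])

```text
clock: 1.35
position: [0.5835, 0.1879, 0.2011]
tool_rot: [-3.141, 0.0, 2.773]
force: [1.4, 0.3, 0.0]
grip_width: 0.0854
```

Call:
move_arm(jaw=[0,0], dp=[[0,0,0],[0,0,0]], rotation=[[0,0,0],[0,0,0]])

```text
clock: 1.6
position: [0.5817, 0.1909, 0.2009]
tool_rot: [-3.141, -0.001, 2.775]
force: [0.8, 0.8, 0.3]
grip_width: 0.0854
```

Run:
```python
from h import *
import json
s=bot.observe();c=calibration("wrist");im=grab_frame("wrist");cv2.imwrite("pics/wstand.png",im)
np.savez("wstand.npz",T=c["T"],K=c["camera_matrix"],d=c["dist"]);print(s["position"],s["tool_rot"],s["qpos"])
```

```text
[0.58172915 0.19091105 0.20093078] [-3.14141736e+00 -8.40010274e-04  2.77508565e+00] [-0.45981445  0.50292026  0.06721898  1.63865726 -0.0389751   1.00204083
  0.824414  ]
```

View pics/wstand.png

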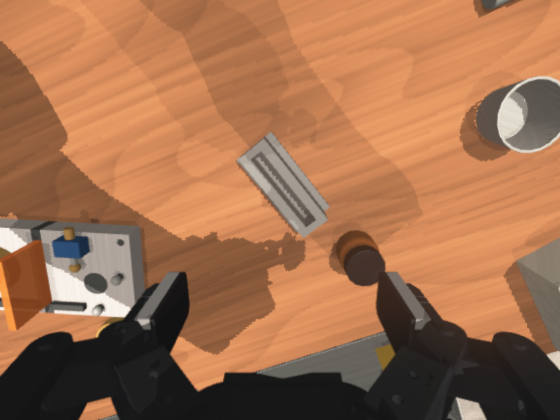

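The wrist view shows the stand at about (283,185), with its slot running from about (257,155) to (312,222). I'll enlarge it.

Run:
```python
import cv2
a=cv2.imread("pics/wstand.png")[125:245,225:345]
cv2.imwrite("pics/crop2.png",cv2.resize(a,None,fx=5,fy=5,interpolation=cv2.INTER_CUBIC))
```

```text
(no output)
```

View pics/crop2.png

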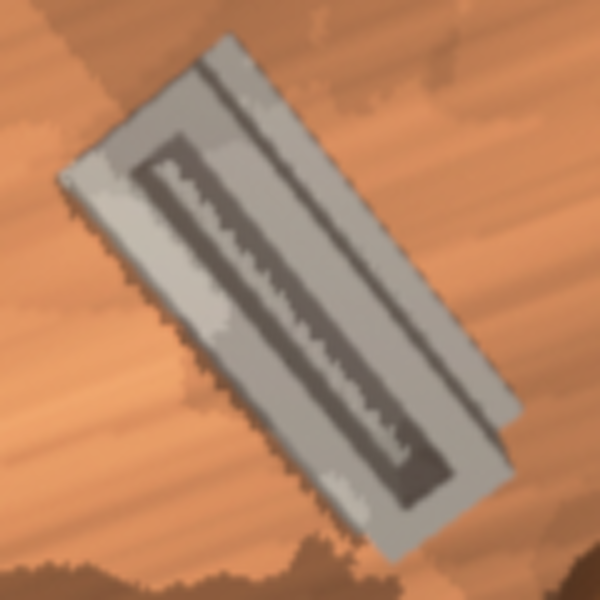

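Run:
```python
from h import *
d=np.load("wstand.npz");c=dict(T=d["T"],camera_matrix=d["K"],dist=d["d"])
o=np.array([225,125])
for q in ([(60,178),(198,62),(515,472),(392,562)],[(132,175),(182,132),(455,472),(405,510)]):
    p=p2w("",np.array(q)/5+o,.04,c)[:,:2];e=(p[0]+p[1]-p[2]-p[3])/2
    print(p.mean(0).round(4),"len",np.linalg.norm(e),"wid",np.linalg.norm(p[0]-p[1]),np.linalg.norm(p[3]-p[2]),"ydir deg",np.degrees(np.arctan2(e[1],e[0])))
s=bot.observe();print(s["position"],s["tool_rot"])
print(w2p("wrist",[[.5764,-.1151,.1]]))
```

```text
[0.584 0.191] len 0.1094843114896356 wid 0.03684935722515809 0.03351138824925629 ydir deg -162.3659042774324
[0.5843 0.1911] len 0.09277548425250716 wid 0.013557828255317667 0.013751233330630719 ydir deg -162.6852963045706
[0.58153607 0.19134981 0.201067  ] [-3.14155688e+00 -7.57300878e-04  2.77591753e+00]
[[ -9.12937621 306.68807697]]
```

Call:
move_arm(jaw=[0,0,0,0,0,0,0,0], dp=[[-0.022,-0.054,0],[-0.022,-0.054,0],[-0.022,-0.054,0],[-0.022,-0.054,0],[-0.022,-0.054,0],[-0.023,-0.056,0],[0,0,0],[0,0,0]], rotation=[[0,0,0],[0,0,0],[0,0,0],[0,0,0],[0,0,0],[0,0,0.0155],[0,0,0],[0,0,0]])

```text
clock: 2.65
position: [0.588, -0.0896, 0.2013]
tool_rot: [3.141, -0.0, 2.728]
force: [0.4, 1.1, 0.8]
grip_width: 0.0852
```

Run:
```python
from h import *
s=bot.observe();c=calibration("wrist");im=grab_frame("wrist")
np.savez("wfix.npz",T=c["T"],K=c["camera_matrix"],d=c["dist"],im=im);print(s["position"],s["tool_rot"],s["qpos"])
cv2.imwrite("pics/wfix.png",cv2.resize(im[70:330,130:460],None,fx=2.3,fy=2.3,interpolation=cv2.INTER_CUBIC))
```

```text
[ 0.58799822 -0.08960111  0.2012973 ] [ 3.14098976e+00 -3.25349729e-04  2.72788592e+00] [-0.03640781  0.47637802  0.1256066   1.68865059 -0.06999489  0.98102044
  1.27140627]
```

View pics/wfix.png

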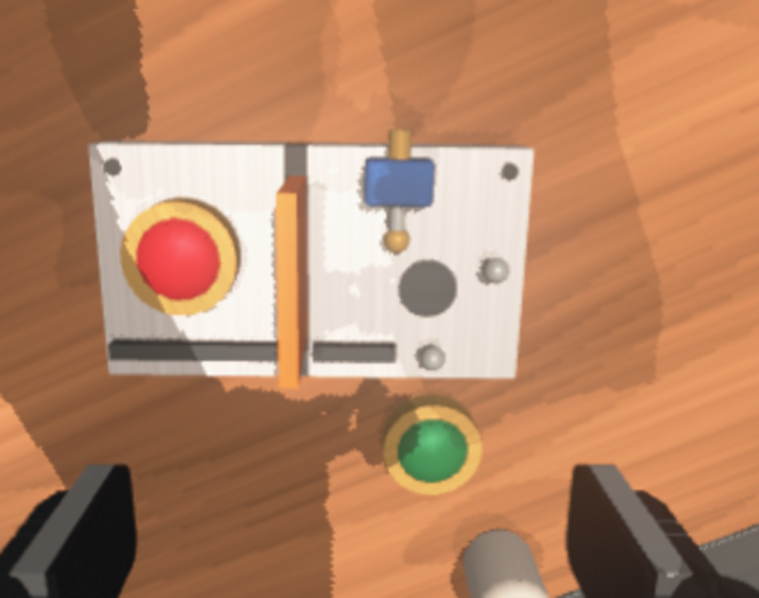

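Run:
```python
from h import *
d=np.load("wfix.npz");c=dict(T=d["T"],camera_matrix=d["K"],dist=d["d"])
f=lambda L:np.array(L)/2.3+[130,70]
q=p2w("",f([(93,144),(533,149),(516,378),(109,375),(494,270),(431,357)]),[.03]*4+[.039]*2,c)[:,:2]
a=lambda t:np.array([np.cos(np.radians(t)),np.sin(np.radians(t))])
n=np.array([.055,-.01])
m=np.vstack([np.array([[-100,55],[100,55],[100,-55],[-100,-55]])/1e3,n+.032*a(20),n+.032*a(-85)])
t=q.mean(0)-0;mm=m.mean(0);U,S,V=np.linalg.svd((m-mm).T@(q-t));R=V.T@U.T;t=t-R@mm
print("pose",t,"yaw",np.degrees(np.arctan2(R[1,0],R[0,0])),np.linalg.det(R),((m@R.T+t-q)@R*1e3).round(1).tolist())
g=lambda L,z:((p2w("",f(L),z,c)[:,:2]-t)@R).round(4).tolist()
print("panel top",g([(278,192),(298,192),(279,385),(299,385)],.085))
print("holder rim",g([(180,199),(181,316),(122,258),(239,258)],.046),"stone",g([(178,259)],.05))
print("sprung",g([(397,240)],.039))
print("slot w",(R@[-.007,0]+t),"nest w",R@n+t)
np.savez("fix.npz",R=R,t=t)
```

```text
pose [ 0.57998073 -0.10697057] yaw 65.61229043577201 1.0 [[-2.1, 0.1], [0.5, 0.1], [-0.4, 0.0], [0.0, 0.6], [1.1, -0.3], [0.9, -0.5]]
panel top [[-0.0102, 0.0411], [-0.0025, 0.0412], [-0.0111, -0.0382], [-0.0028, -0.0381]]
holder rim [[-0.0566, 0.0329], [-0.0591, -0.0203], [-0.084, 0.0064], [-0.0317, 0.007]] stone [[-0.058, 0.0071]]
sprung [[0.0391, 0.0146]]
slot w [ 0.57709036 -0.11334597] nest w [ 0.61179845 -0.06100719]
```

Call:
move_arm(jaw=[120,120,120,120,120], dp=[[0.0006,-0.0323,0],[0,0,0.045],[0,0,0.045],[0,0,0.03],[0,0,0]], rotation=[[0,0,0.004],[0,0,0],[0,0,0],[0,0,0],[0,0,0]], squeeze=30)

```text
clock: 3.32
position: [0.5759, -0.1143, 0.1041]
tool_rot: [-3.141, -0.003, 2.714]
force: [0.0, -0.3, 0.2]
grip_width: 0.045
```

Call:
move_arm(jaw=[120], dp=[[0,0,0]], rotation=[[0,0,0]])

```text
clock: 3.45
position: [0.5776, -0.1146, 0.1064]
tool_rot: [3.141, 0.001, 2.714]
force: [1.3, 0.1, -0.1]
grip_width: 0.0452
```

Call:
move_arm(jaw=[120,120,120,255,255,255,255], dp=[[0,0.0015,0.025],[0,0,0.025],[0,0,0.007],[0,0,0],[0,0,0],[0,0,0],[0,0,0]], rotation=[[0,0,0],[0,0,0],[0,0,0],[0,0,0],[0,0,0],[0,0,0],[0,0,0]], squeeze=30)

```text
clock: 4.32
position: [0.5778, -0.1136, 0.06]
tool_rot: [3.141, 0.0, 2.713]
force: [-0.2, 0.6, 0.3]
grip_width: -0.0003
```

Run:
```python
from h import *
s=bot.observe();print(s["position"],s["grip_width"])
im=grab_frame("wrist");c=grab_frame("scene")
a=cv2.resize(im,(400,300));b=cv2.resize(c[190:280,210:330],(400,300),interpolation=cv2.INTER_CUBIC)
cv2.imwrite("pics/grip.png",np.hstack([a,b]))
```

```text
[ 0.57779391 -0.1135566   0.06003552] -0.00026906161048596936
```

View pics/grip.png

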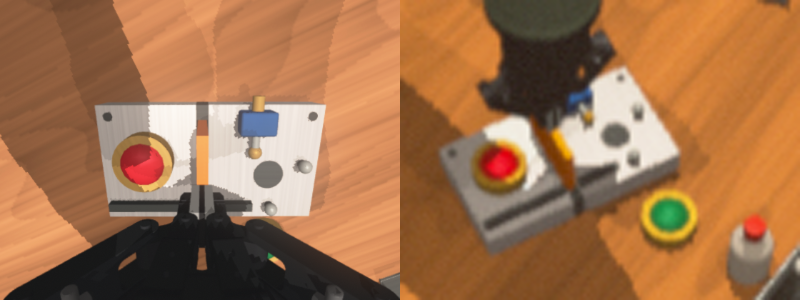

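The panel appears to be between the fingers, but the opening reads 0, which disagrees with its 8 mm thickness. I'll lift a little and check.

Call:
move_arm(jaw=[255,255,255,255], dp=[[0,0,-0.006],[0,0,-0.006],[0,0,-0.006],[0,0,0]], rotation=[[0,0,0],[0,0,0],[0,0,0],[0,0,0]])

```text
clock: 4.92
position: [0.5779, -0.1135, 0.0746]
tool_rot: [3.141, 0.001, 2.714]
force: [-0.1, -0.3, 0.3]
grip_width: 0.0
```

Run:
```python
from h import *
s=bot.observe();print(s["position"],s["grip_width"],s["force"])
im=grab_frame("wrist");c=grab_frame("top")
a=cv2.resize(im[170:420,200:360],(384,600),interpolation=cv2.INTER_CUBIC);b=cv2.resize(c[170:260,275:375],(400,600),interpolation=cv2.INTER_CUBIC)
cv2.imwrite("pics/grip2.png",np.hstack([a,b]))
```

```text
[ 0.57791606 -0.1135386   0.07460604] 3.623445748449109e-05 [-0.14088035 -0.32209222  0.33585395]
```

View pics/grip2.png

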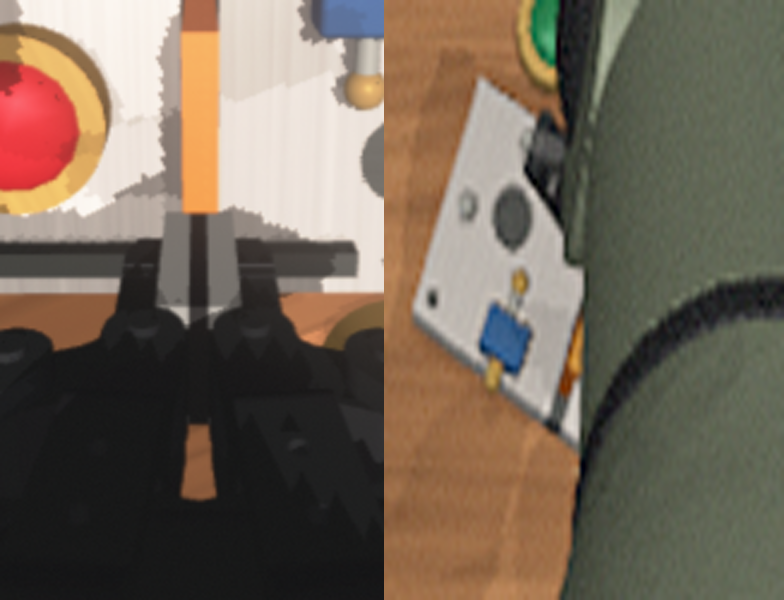

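Run:
```python
from h import *
s=bot.observe();p=s["position"];print(p,s["grip_width"])
F=np.load("fix.npz");R,t=F["R"],F["t"]
for dz in(0,.02,.04): print(dz,w2p("wrist",[p+[0,0,dz]]))
for z in(.085,):print("panel top ends",w2p("wrist",[[*(R@[-.007,y]+t),z] for y in(.04,.0,-.04)]))
```

```text
[ 0.57762841 -0.11349414  0.07412333] -0.00013561085307751028
0 [[284.619439   250.63640043]]
0.02 [[284.92349106 266.37531535]]
0.04 [[285.30499147 286.13223844]]
panel top ends [[284.54847411 185.81776852]
 [284.61571535 257.85187894]
 [284.67133241 320.57966442]]
```

Run:
```python
from h import *
from scipy.spatial.transform import Rotation as Ro
s=bot.observe();p=s["position"];M=Ro.from_euler("xyz",s["tool_rot"]).as_matrix()
for x in(0,.011):
  for dz in(0,.01,.02,.03): print(x,dz,w2p("wrist",[p+M@[x,0,-dz]])[0].round(1))
im=grab_frame("wrist");cv2.imwrite("pics/z.png",cv2.resize(im[220:320,240:330],None,fx=6.5,fy=6,interpolation=cv2.INTER_CUBIC))
```

```text
0 0 [284.6 250.6]
0 0.01 [284.8 258.1]
0 0.02 [284.9 266.4]
0 0.03 [285.1 275.7]
0.011 0 [284.7 232.8]
0.011 0.01 [284.8 239.4]
0.011 0.02 [285.  246.8]
0.011 0.03 [285.1 255. ]
```

View pics/z.png

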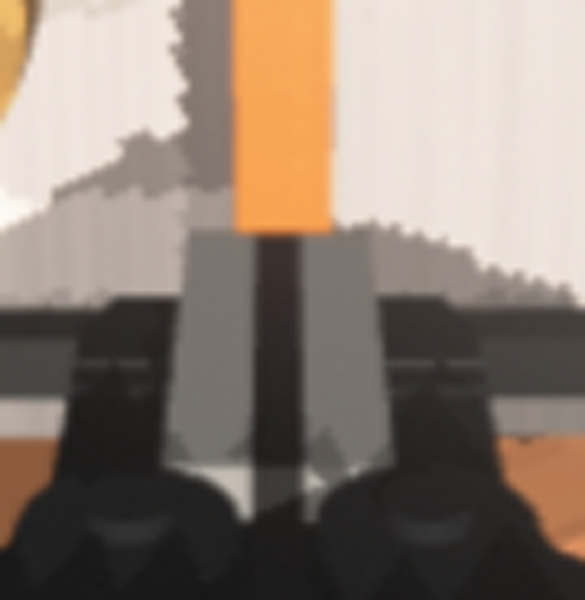

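Views used so far: 9. In the picture the fingertips are about 30 mm higher than the reported TCP, which agrees with the empty closing: the pads were shut above the panel's top edge. I'll open a little, go lower while watching the force, and grip again.

Call:
move_arm(jaw=[185,185,185,185,185,185], dp=[[0,0,0],[0,0,0],[0,0,0.01],[0,0,0.01],[0,0,0.01],[0,0,0]], rotation=[[0,0,0],[0,0,0],[0,0,0],[0,0,0],[0,0,0],[0,0,0]])

```text
clock: 5.82
position: [0.5772, -0.1135, 0.0492]
tool_rot: [-3.141, -0.001, 2.714]
force: [0.2, 0.4, -0.3]
grip_width: 0.0232
```

Call:
move_arm(jaw=[185,185,185,185], dp=[[0,0,0.01],[0,0,0.01],[0,0,0.005],[0,0,0]], rotation=[[0,0,0],[0,0,0],[0,0,0],[0,0,0]])

```text
clock: 6.32
position: [0.5775, -0.1135, 0.0298]
tool_rot: [-3.141, -0.0, 2.714]
force: [-0.0, -0.1, 0.7]
grip_width: 0.0232
```

Call:
move_arm(jaw=[255,255,255,255], dp=[[0,0,0],[0,0,0],[0,0,0],[0,0,0]], rotation=[[0,0,0],[0,0,0],[0,0,0],[0,0,0]], squeeze=30)

```text
clock: 6.82
position: [0.5778, -0.1136, 0.0303]
tool_rot: [3.142, 0.0, 2.713]
force: [-0.4, 0.5, 2.6]
grip_width: 0.0076
```

Call:
move_arm(jaw=[255,255,255,255,255,255,255], dp=[[0,0,-0.006],[0,0,-0.012],[0,0,-0.02],[0,0,-0.025],[0,0,-0.025],[0,0,-0.012],[0,0,0]], rotation=[[0,0,0],[0,0,0],[0,0,0],[0,0,0],[0,0,0],[0,0,0],[0,0,0]])

```text
clock: 7.7
position: [0.578, -0.1135, 0.1109]
tool_rot: [3.141, 0.001, 2.713]
force: [0.0, 0.3, -1.0]
grip_width: 0.0074
```

Run:
```python
from h import *
s=bot.observe();p=s["position"];print(p,s["tool_rot"],s["force"],s["grip_width"])
y=s["tool_rot"][2];T=np.array([[np.cos(y),np.sin(y)],[np.sin(y),-np.cos(y)]]) # rows tool x,y
d=np.array([.5843,.1911])-p[:2];print("tool shift",T@d/.8,"yaw of tool y",np.degrees(np.arctan2(T[1,1],T[1,0])))
im=grab_frame("wrist");cv2.imwrite("pics/lift.png",im)
```

```text
[ 0.57798315 -0.11354118  0.11089975] [3.14115711e+00 1.17701682e-03 2.71349572e+00] [ 0.03691884  0.31125748 -1.01267336] 0.007445491261114543
tool shift [0.15090251 0.34971495] yaw of tool y 65.47185239943568
```

View pics/lift.png

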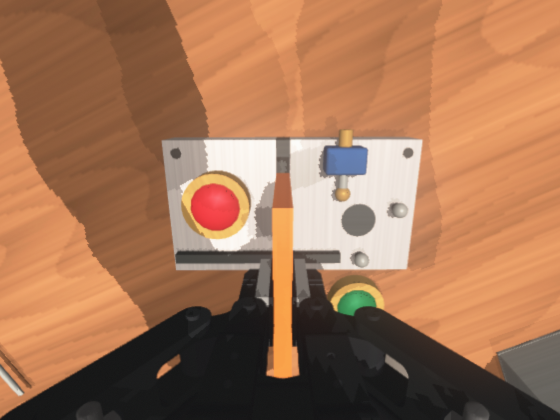

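The panel is lifted straight and held upright. Next I'll carry it to the stand and turn it.

Call:
move_arm(jaw=[255,255,255,255,255,255,255,255,255,255], dp=[[0.008,0.018,0],[0.015,0.035,0],[0.02,0.046,0],[0.02,0.046,0],[0.02,0.046,0],[0.02,0.046,0],[0.02,0.046,0],[0.015,0.035,0],[0.009,0.021,0],[0.004,0.011,0]], rotation=[[0,0,0],[0,0,0],[0,0,0],[0,0,0],[0,0,0],[0,0,0],[0,0,0],[0,0,0],[0,0,0],[0,0,0]])

```text
clock: 9.0
position: [0.5835, 0.1923, 0.1097]
tool_rot: [-3.141, -0.001, 2.714]
force: [-0.3, -0.0, -0.2]
grip_width: 0.0074
```

Call:
move_arm(jaw=[255,255,255,255,255,255,255,255], dp=[[0,0,0],[0,0,0],[0,0,0],[0,0,0],[0,0,0],[0,0,0],[0,0,0],[0,0,0]], rotation=[[0,0,-0.0328],[0,0,-0.04],[0,0,-0.04],[0,0,-0.04],[0,0,-0.04],[0,0,-0.04],[0,0,0],[0,0,0]])

```text
clock: 10.0
position: [0.5841, 0.1908, 0.11]
tool_rot: [-3.141, -0.0, -2.842]
force: [0.1, -0.4, -0.7]
grip_width: 0.0075
```

Run:
```python
from h import *
s=bot.observe();p=s["position"];print(p,s["tool_rot"],s["force"],s["grip_width"])
y=s["tool_rot"][2];T=np.array([[np.cos(y),np.sin(y)],[np.sin(y),-np.cos(y)]]) # rows tool x,y
d=np.array([.5843,.1911])-p[:2];print("tool shift",T@d/.8,"yaw of tool y",np.degrees(np.arctan2(T[1,1],T[1,0])))
im=grab_frame("wrist");cv2.imwrite("pics/above.png",im)
e=np.array([np.cos(np.radians(17.4)),np.sin(np.radians(17.4))])
print(w2p("wrist",[[*(np.array([.5843,.1911])+k*e),.04] for k in(.047,-.047)]))
# blob of the amber panel in the wrist image
h=cv2.cvtColor(im,cv2.COLOR_BGR2HSV)
cv2.imwrite("pics/ab.png",cv2.resize(im[100:400,180:400],None,fx=2,fy=2))
```

```text
[0.58406534 0.19076722 0.11004301] [-3.14136110e+00 -1.77848357e-04 -2.84204662e+00] [ 0.08846008 -0.3914653  -0.7182221 ] 0.007504538766783584
tool shift [-0.00040302  0.0003109 ] yaw of tool y 107.16272331287121
[[283.85785009 269.69288639]
 [283.53957456 155.16452152]]
```

View pics/ab.png

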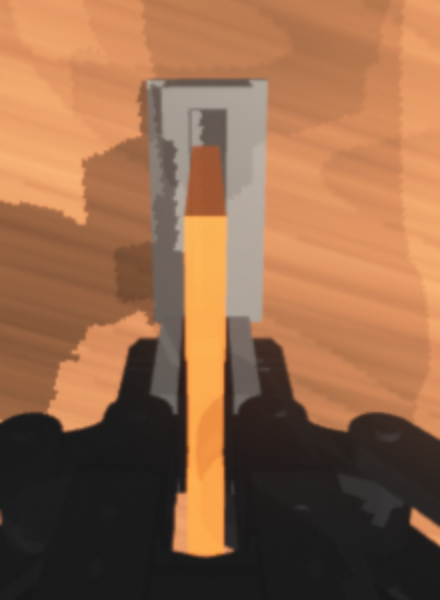

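Panel and slot line up: the panel's lower edge is at crop column 206 and the slot centre at 208. I'll lower it.

Call:
move_arm(jaw=[255,255,255,255,255,255,255,255], dp=[[0,0,0.02],[0,0,0.025],[0,0,0.015],[0,0,0.01],[0,0,0.01],[0,0,0.01],[0,0,0.009],[0,0,0]], rotation=[[0,0,0],[0,0,0],[0,0,0],[0,0,0],[0,0,0],[0,0,0],[0,0,0],[0,0,0]])

```text
clock: 11.05
position: [0.5837, 0.1912, 0.0304]
tool_rot: [-3.141, -0.001, -2.838]
force: [0.8, -0.3, -1.9]
grip_width: 0.0072
```

Call:
move_arm(jaw=[255,255], dp=[[0,0,0.002],[0,0,0]], rotation=[[0,0,0],[0,0,0]])

```text
clock: 11.3
position: [0.5841, 0.1914, 0.0294]
tool_rot: [3.142, 0.0, -2.838]
force: [0.6, -0.4, -0.7]
grip_width: 0.007
```

Call:
move_arm(jaw=[200,180,160,160,160,160], dp=[[0,0,0],[0,0,0],[0,0,0],[0,0,0],[0,0,0],[0,0,0]], rotation=[[0,0,0],[0,0,0],[0,0,0],[0,0,0],[0,0,0],[0,0,0]])

```text
clock: 12.05
position: [0.584, 0.1913, 0.0293]
tool_rot: [3.142, -0.0, -2.838]
force: [0.4, -0.4, -0.9]
grip_width: 0.0322
```

Call:
move_arm(jaw=[160,160,160,160,160], dp=[[0,0,-0.015],[0,0,-0.03],[0,0,-0.04],[0,0,-0.03],[0,0,0]], rotation=[[0,0,0],[0,0,0],[0,0,0],[0,0,0],[0,0,0]])

```text
clock: 12.68
position: [0.5851, 0.1917, 0.1239]
tool_rot: [3.141, 0.004, -2.838]
force: [0.4, 0.5, 0.2]
grip_width: 0.0315
```

Run:
```python
from h import *
s=bot.observe();p=s["position"];print(p,s["tool_rot"],s["force"],s["grip_width"])
im=grab_frame("wrist");cv2.imwrite("pics/placed.png",im)
h=cv2.cvtColor(im,cv2.COLOR_BGR2HSV)
m=cv2.inRange(h,(10,140,215),(22,255,255));n,l,st,ce=cv2.connectedComponentsWithStats(m);i=1+st[1:,4].argmax();print(st[i],ce[i])
e=np.array([np.cos(np.radians(17.4)),np.sin(np.radians(17.4))])
for z in(.083,):print(z,w2p("wrist",[[*(np.array([.5843,.1911])+k*e),z] for k in(.04,-.04)]))
```

```text
[0.58509213 0.19173855 0.12388197] [ 3.14132298  0.0036766  -2.83844423] [0.44617223 0.47001371 0.16125564] 0.03151096674776107
[  311     0   249   391 45977] [458.68638667 158.24597081]
0.083 [[283.3417207  279.63642512]
 [283.33162941 170.90360001]]
```

Run:
```python
from h import *
im=cv2.imread("pics/placed.png").astype(int)
for r in range(150,300,12):
    c=im[r,283];m=np.abs(im[r]-c).sum(1)<40
    a=283
    while m[a-1]:a-=1
    b=283
    while m[b+1]:b+=1
    print(r,c,a,b)
```

```text
150 [113 123 137] 275 291
162 [ 52  90 164] 277 288
174 [ 97 195 252] 277 288
186 [ 94 190 252] 277 288
198 [ 92 187 252] 277 288
210 [ 90 185 252] 277 288
222 [ 88 181 252] 277 287
234 [ 87 180 252] 277 287
246 [ 84 176 252] 278 287
258 [ 84 176 252] 278 287
270 [ 83 177 253] 277 287
282 [ 92 139 214] 272 290
294 [35 58 93] 281 314
```

The panel's top face runs from row 170 to 280 with an even width of 11 px. This matches an upright panel at z 0.083, so it stands in the slot. For the holder, I'll push with two slightly opened fingertips as a cradle, with tool x along fixture +x.

```bash
cat > go.py <<'E'
from h import *
F=np.load("fix.npz");R,t=F["R"],F["t"]
def st(tgt=None):
    s=bot.observe();p=s["position"];y=s["tool_rot"][2];T=np.array([[np.cos(y),np.sin(y)],[np.sin(y),-np.cos(y)]])
    print("clk",round(s["clock"],2),"fix xy mm",((p[:2]-t)@R*1e3).round(1),"z",(p[2]*1e3).round(1),"toolx deg",np.degrees(y).round(2),"q7",s["qpos"][6].round(2))
    f=s["force"];print("force fix",(f[:2]@R).round(1),f[2].round(1),"w",s["grip_width"].round(4))
    if tgt is not None: print("shift units",(T@(R@np.array(tgt)+t-p[:2])/.8).round(4))
E
python3 -c "
from go import *
st([-.103,.007])"
```

```text
clk 12.72 fix xy mm [273.7 119.2] z 122.5 toolx deg -162.63 q7 1.41Traceback (most recent call last):
  File "<string>", line 3, in <module>
    st([-.103,.007])
    ~~^^^^^^^^^^^^^^
  File "go.py", line 6, in st
    f=s["force"];print("force fix",(f[:2]@R).round(1),f[2].round(1),"w",s["grip_width"].round(4))
                                                                        ^^^^^^^^^^^^^^^^^^^^^
AttributeError: 'float' object has no attribute 'round'
```

Call:
move_arm(jaw=[208,208,208,208,208,208,208,208,208,208], dp=[[0,0,0],[0,0,0],[0,0,0],[0,0,0],[0,0,0],[0,0,0],[0,0,0],[0,0,0],[0,0,0],[0,0,0]], rotation=[[0,0,0.056],[0,0,0.056],[0,0,0.056],[0,0,0.056],[0,0,0.056],[0,0,0.056],[0,0,0.056],[0,0,0.056],[0,0,0.056],[0,0,0.056]])

```text
clock: 13.98
position: [0.5835, 0.1912, 0.1206]
tool_rot: [-3.14, 0.0, 1.68]
force: [-0.7, 0.6, 0.3]
grip_width: 0.0156
```

Call:
move_arm(jaw=[208,208,208,208,208], dp=[[0,0,0],[0,0,0],[0,0,0],[0,0,0],[0,0,0]], rotation=[[0,0,0.056],[0,0,0.056],[0,0,0.056],[0,0,0.004],[0,0,0]])

```text
clock: 14.6
position: [0.5838, 0.1913, 0.121]
tool_rot: [-3.141, 0.001, 1.149]
force: [0.2, -0.0, 0.2]
grip_width: 0.0158
```

```bash
sed -i 's/s\["grip_width"\].round(4)/round(s["grip_width"],4)/' go.py; python3 -c "
from go import *
st([-.103,.007])"
```

```text
clk 14.6 fix xy mm [273.2 119.7] z 121.0 toolx deg 65.84 q7 -0.47
force fix [ 0.1 -0.2] 0.2 w 0.0158
shift units [-0.4709  0.139 ]
```

Call:
move_arm(jaw=[208,208,208,208,208,208,208,208,208,208], dp=[[-0.025,0.007,0],[-0.05,0.015,0],[-0.06,0.018,0],[-0.06,0.018,0],[-0.06,0.018,0],[-0.06,0.018,0],[-0.06,0.018,0],[-0.055,0.016,0],[-0.041,0.011,0],[0,0,0.02]], rotation=[[0,0,0],[0,0,0],[0,0,0],[0,0,0],[0,0,0],[0,0,0],[0,0,0],[0,0,0],[0,0,0.001],[0,0,0]])

```text
clock: 15.85
position: [0.5287, -0.2017, 0.106]
tool_rot: [3.139, 0.001, 1.139]
force: [-0.2, 0.2, -0.7]
grip_width: 0.0156
```

Call:
move_arm(jaw=[208,208,208], dp=[[0,0,0.03],[0,0,0.02],[0,0,0]], rotation=[[0,0,0],[0,0,0],[0,0,0]])

```text
clock: 16.23
position: [0.5289, -0.1974, 0.0643]
tool_rot: [-3.14, 0.0, 1.143]
force: [-0.0, -0.1, 0.0]
grip_width: 0.0157
```

```bash
python3 -c "
from go import *
st([-.103,.007]);im=grab_frame('wrist');cv2.imwrite('pics/behind.png',im)"
```

```text
clk 16.23 fix xy mm [-103.4    9.2] z 64.3 toolx deg 65.48 q7 0.23
force fix [-0.1 -0. ] 0.0 w 0.0157
shift units [0.0006 0.0027]
```

View pics/behind.png

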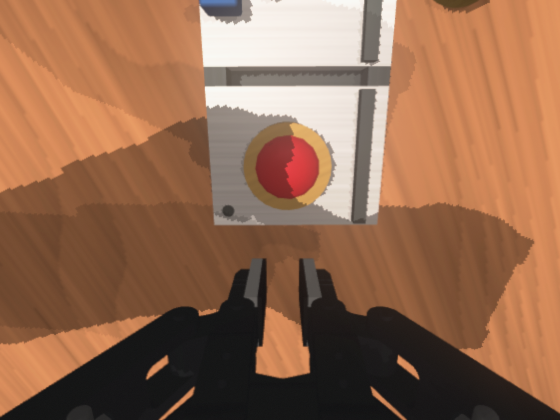

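Twelve views are used, so I'll work from numbers now. The fingertips are at about (283,260), behind the holder at (288,165), which is 2 mm off sideways. I'll correct that and feel for the plate.

Call:
move_arm(jaw=[208,208,208,208,208], dp=[[0.0005,0.0027,0.025],[0,0,0.025],[0,0,0.015],[0,0,0],[0,0,0]], rotation=[[0,0,0],[0,0,0],[0,0,0],[0,0,0],[0,0,0]])

```text
clock: 16.9
position: [0.5321, -0.1985, 0.0138]
tool_rot: [3.141, -0.0, 1.142]
force: [0.4, -0.0, 0.8]
grip_width: 0.0158
```

Call:
move_arm(jaw=[208,208], dp=[[0,0,0.0025],[0,0,0]], rotation=[[0,0,0],[0,0,0]])

```text
clock: 17.15
position: [0.532, -0.1983, 0.0115]
tool_rot: [3.141, -0.0, 1.142]
force: [0.5, 0.5, 0.2]
grip_width: 0.0159
```

Call:
move_arm(jaw=[208,208], dp=[[0,0,0.0025],[0,0,0]], rotation=[[0,0,0],[0,0,0]])

```text
clock: 17.4
position: [0.5318, -0.1983, 0.0092]
tool_rot: [-3.141, -0.0, 1.142]
force: [-0.2, 0.5, -0.2]
grip_width: 0.0159
```

Call:
move_arm(jaw=[208,208], dp=[[0,0,0.002],[0,0,0]], rotation=[[0,0,0],[0,0,0]])

```text
clock: 17.65
position: [0.5318, -0.1983, 0.0076]
tool_rot: [-3.141, 0.0, 1.142]
force: [-0.4, 0.4, -0.4]
grip_width: 0.0161
```

Call:
move_arm(jaw=[208,208], dp=[[0,0,0.002],[0,0,0]], rotation=[[0,0,0],[0,0,0]])

```text
clock: 17.9
position: [0.5317, -0.1983, 0.006]
tool_rot: [-3.141, 0.0, 1.142]
force: [0.4, 0.4, 0.2]
grip_width: 0.0153
```

Call:
move_arm(jaw=[208,208], dp=[[0,0,0.002],[0,0,0]], rotation=[[0,0,0],[0,0,0]])

```text
clock: 18.15
position: [0.5318, -0.1983, 0.0044]
tool_rot: [-3.141, 0.0, 1.142]
force: [-0.3, -1.0, 0.3]
grip_width: 0.0158
```

Call:
move_arm(jaw=[208,208], dp=[[0,0,0.002],[0,0,0]], rotation=[[0,0,0],[0,0,0]])

```text
clock: 18.4
position: [0.5317, -0.1982, 0.0028]
tool_rot: [-3.141, 0.0, 1.142]
force: [-0.4, 0.0, 0.1]
grip_width: 0.0158
```

Run:
```python
from go import *
st([-.103,.007]);im=grab_frame('wrist');cv2.imwrite('pics/low.png',im)
for z in(.028,.030,.033,.036,.04):
    print(z,((p2w('wrist',[[283,260]],z)[0,:2]-t)@R*1e3).round(1))
for c in (230,255,262,284,308,313,340):print(c,[int(v) for v in cv2.cvtColor(im,cv2.COLOR_BGR2GRAY)[190:290:4,c]])
print("plate edge row",w2p('wrist',[[*(R@[-.1,y]+t),.03] for y in(.03,.007,-.02)]))
print("holder",w2p('wrist',[[*(R@[x,.007]+t),.046] for x in(-.032,-.084)]))
```

```text
clk 18.4 fix xy mm [-103.1    6.3] z 2.8 toolx deg 65.43 q7 0.27
force fix [-0.1  0.4] 0.1 w 0.0158
shift units [ 0.0001 -0.0009]
0.028 [-98.1   5.8]
0.03 [-97.2   5.8]
0.033 [-95.8   5.8]
0.036 [-94.3   5.8]
0.04 [-92.4   5.8]
230 [100, 101, 99, 101, 103, 101, 97, 98, 100, 120, 123, 122, 107, 103, 105, 106, 105, 106, 105, 96, 81, 81, 83, 83, 79]
255 [60, 61, 60, 60, 59, 58, 57, 56, 56, 52, 100, 98, 94, 97, 104, 105, 105, 90, 82, 82, 82, 81, 82, 82, 81]
262 [60, 60, 60, 59, 59, 58, 58, 58, 56, 55, 54, 95, 97, 98, 98, 105, 104, 79, 41, 31, 26, 24, 23, 22, 21]
284 [63, 61, 61, 61, 60, 59, 58, 59, 58, 56, 56, 51, 97, 96, 96, 97, 124, 124, 104, 98, 83, 83, 84, 85, 89]
308 [62, 62, 61, 61, 60, 60, 60, 58, 58, 57, 97, 96, 95, 98, 118, 124, 124, 92, 85, 85, 84, 85, 84, 82, 81]
313 [63, 62, 62, 61, 61, 58, 59, 59, 62, 97, 98, 96, 96, 103, 124, 124, 125, 112, 89, 84, 84, 83, 82, 82, 82]
340 [102, 101, 97, 99, 100, 101, 118, 128, 123, 127, 126, 127, 125, 123, 126, 126, 127, 124, 123, 100, 95, 95, 95, 92, 90]
plate edge row [[233.81638614 265.37766756]
 [280.49823626 265.22205274]
 [335.30214553 264.99649095]]
holder [[279.37422635 122.93669733]
 [280.13786572 248.19763835]]
```

Call:
move_arm(jaw=[208,208], dp=[[0.005,-0.001,0.001],[0,0,0]], rotation=[[0,0,0],[0,0,0]])

```text
clock: 18.7
position: [0.5329, -0.1938, 0.002]
tool_rot: [-3.141, -0.0, 1.143]
force: [0.7, -0.3, -0.8]
grip_width: 0.0158
```

Call:
move_arm(jaw=[208,208], dp=[[0,0,0.002],[0,0,0]], rotation=[[0,0,0],[0,0,0]])

```text
clock: 18.95
position: [0.5328, -0.1944, 0.0004]
tool_rot: [3.142, 0.0, 1.142]
force: [-0.3, 0.1, -0.3]
grip_width: 0.0157
```

Call:
move_arm(jaw=[208,208], dp=[[0,0,0.002],[0,0,0]], rotation=[[0,0,0],[0,0,0]])

```text
clock: 19.2
position: [0.5329, -0.1944, 0.0001]
tool_rot: [3.141, -0.001, 1.142]
force: [-6.9, 4.8, 28.1]
grip_width: 0.016
```

The plate was felt at reported z 0.0002, so the offset is 30 mm and the stiffness about 20 N/mm. I'll raise about 3 mm off the plate and push.

Call:
move_arm(jaw=[208,208,208,208,208,208], dp=[[0,0,-0.0055],[0,0,0],[0.005,0,0],[0.005,0.0005,0],[0.005,0.001,0],[0,0,0]], rotation=[[0,0,0],[0,0,-0.001],[0,0,0],[0,0,0],[0,0,0],[0,0,0]])

```text
clock: 19.95
position: [0.539, -0.1834, 0.0032]
tool_rot: [-3.141, -0.0, 1.146]
force: [-0.2, 0.0, 0.3]
grip_width: 0.0161
```

```bash
cat >> go.py <<'E'
def holder():
    im=grab_frame('wrist');c=calibration('wrist');h=cv2.cvtColor(im,cv2.COLOR_BGR2HSV)
    m=cv2.inRange(h,(0,150,60),(6,255,255))|cv2.inRange(h,(174,150,60),(180,255,255))
    n,l,s,ce=cv2.connectedComponentsWithStats(m);o=s[1:,4].argsort()[::-1][:2]+1
    for i in o:print("red",s[i],ce[i].round(1),"fix mm at z.049",((p2w('',[ce[i]],.049,c)[0,:2]-t)@R*1e3).round(1))
E
python3 -c "
from go import *
st([-.025,-.007]);holder()"
```

```text
clk 19.95 fix xy mm [-86.5   5.7] z 3.2 toolx deg 65.65 q7 0.25
force fix [-0.1  0.2] 0.3 w 0.0161
shift units [0.0769 0.016 ]
red [ 237  169   90   85 5952] [281.8 211.1] fix mm at z.049 [-50.2   5.9]
```

Call:
move_arm(jaw=[208,208,208,208,208,208,208,208,208,208], dp=[[0.006,0.0012,0],[0.009,0.0018,0],[0.009,0.0018,0],[0.009,0.0018,0],[0.009,0.0018,0],[0.009,0.0018,0],[0.009,0.0018,0],[0.009,0.0018,0],[0.007,0.002,0],[0,0,0]], rotation=[[0,0,0],[0,0,0],[0,0,0],[0,0,0],[0,0,0],[0,0,0],[0,0,0],[0,0,0],[0,0,0],[0,0,0]])

```text
clock: 21.25
position: [0.5758, -0.1332, 0.0033]
tool_rot: [3.141, -0.0, 1.146]
force: [-0.7, 0.3, -0.2]
grip_width: 0.0157
```

```bash
python3 -c "
from go import *
st([.019,-.01]);holder()"
```

```text
clk 21.25 fix xy mm [-25.6  -7. ] z 3.3 toolx deg 65.65 q7 0.15
force fix [-0.1  0.8] -0.2 w 0.0157
shift units [0.0558 0.0038]
red [ 237  168   89   86 5927] [281.5 210.4] fix mm at z.049 [10.8 -6.6]
```

Call:
move_arm(jaw=[208,208,208,208,208,208], dp=[[0.004,0.0012,0],[0.004,0.0013,0],[0.004,0.001,0],[0.004,0,0],[0.004,0,0],[0,0,0]], rotation=[[0,0,0],[0,0,0],[0,0,0],[0,0,0],[0,0,0],[0,0,0]])

```text
clock: 22.05
position: [0.585, -0.1207, 0.0034]
tool_rot: [3.141, 0.0, 1.145]
force: [0.3, -2.5, -0.8]
grip_width: 0.0162
```

```bash
python3 -c "
from go import *
st([.019,-.01]);holder()"
```

```text
clk 22.05 fix xy mm [-10.5 -10.3] z 3.4 toolx deg 65.6 q7 0.12
force fix [-2.2 -1.4] -0.8 w 0.0162
shift units [ 0.0368 -0.0004]
red [ 239  170   88   85 5878] [282.8 212.2] fix mm at z.049 [ 25.6 -10.4]
```

Call:
move_arm(jaw=[208,208,208,208], dp=[[0.003,0,0],[0.003,0,0],[0.003,0,0],[0,0,0]], rotation=[[0,0,0],[0,0,0],[0,0,0],[0,0,0]])

```text
clock: 22.6
position: [0.5878, -0.1143, 0.0034]
tool_rot: [3.141, 0.001, 1.145]
force: [0.4, -5.6, -0.1]
grip_width: 0.0161
```

Call:
move_arm(jaw=[208,208,208], dp=[[0.003,0,0],[0.003,0,0],[0,0,0]], rotation=[[0,0,0],[0,0,0],[0,0,0]])

```text
clock: 22.98
position: [0.5896, -0.1099, 0.0034]
tool_rot: [3.141, 0.001, 1.145]
force: [-0.7, -5.0, 0.1]
grip_width: 0.0157
```

Call:
move_arm(jaw=[208,208,208], dp=[[0.003,0,0],[0.003,0,0],[0,0,0]], rotation=[[0,0,0],[0,0,0],[0,0,0]])

```text
clock: 23.35
position: [0.5916, -0.1053, 0.0033]
tool_rot: [3.141, 0.0, 1.145]
force: [0.7, -4.0, -0.3]
grip_width: 0.016
```

```bash
python3 -c "
from go import *
st([.019,-.01]);holder()"
```

```text
clk 23.35 fix xy mm [ 6.4 -9.9] z 3.3 toolx deg 65.61 q7 0.1
force fix [-3.4 -2.3] -0.3 w 0.016
shift units [0.0158 0.0001]
red [ 240  170   89   85 5883] [284.  212.1] fix mm at z.049 [ 42.5 -10.6]
```

Call:
move_arm(jaw=[208,208,208], dp=[[0.003,0,0],[0.003,0,0],[0,0,0]], rotation=[[0,0,0],[0,0,0],[0,0,0]])

```text
clock: 23.78
position: [0.5937, -0.1002, 0.0033]
tool_rot: [3.141, -0.0, 1.146]
force: [1.7, -1.1, 1.0]
grip_width: 0.0154
```

Call:
move_arm(jaw=[208,208,208], dp=[[0.002,0,0],[0.002,0,0],[0,0,0]], rotation=[[0,0,0],[0,0,0],[0,0,0]])

```text
clock: 24.15
position: [0.5944, -0.0983, 0.0033]
tool_rot: [-3.141, 0.001, 1.145]
force: [-2.1, -5.6, 1.6]
grip_width: 0.0157
```

Call:
move_arm(jaw=[208,208], dp=[[0.0015,0,0],[0,0,0]], rotation=[[0,0,0],[0,0,0]])

```text
clock: 24.4
position: [0.5948, -0.0973, 0.0033]
tool_rot: [-3.141, 0.001, 1.145]
force: [-1.1, -5.4, 0.6]
grip_width: 0.0158
```

```bash
python3 -c "
from go import *
st([.019,-.01]);holder()"
```

```text
clk 24.4 fix xy mm [14.9 -9.6] z 3.3 toolx deg 65.58 q7 0.08
force fix [-5.4 -1.3] 0.6 w 0.0158
shift units [0.0051 0.0006]
red [ 241  170   89   85 5889] [285.1 212.1] fix mm at z.049 [ 51.1 -10.8]
```

Call:
move_arm(jaw=[208,208], dp=[[0.0015,0,0],[0,0,0]], rotation=[[0,0,0],[0,0,0]])

```text
clock: 24.7
position: [0.5954, -0.096, 0.0033]
tool_rot: [-3.141, 0.001, 1.145]
force: [-1.5, -6.1, 1.0]
grip_width: 0.0159
```

Call:
move_arm(jaw=[208,208], dp=[[0.001,0,0],[0,0,0]], rotation=[[0,0,0],[0,0,0]])

```text
clock: 24.95
position: [0.5958, -0.0953, 0.0033]
tool_rot: [-3.141, 0.001, 1.145]
force: [-0.8, -4.4, 0.5]
grip_width: 0.0158
```

Call:
move_arm(jaw=[208,208], dp=[[0.0005,0,0],[0,0,0]], rotation=[[0,0,0],[0,0,0]])

```text
clock: 25.2
position: [0.5959, -0.095, 0.0033]
tool_rot: [-3.141, 0.001, 1.145]
force: [-1.4, -5.5, 0.4]
grip_width: 0.0159
```

```bash
python3 -c "
from go import *
st([.019,-.01]);holder()"
```

```text
clk 25.2 fix xy mm [17.5 -9.6] z 3.3 toolx deg 65.59 q7 0.08
force fix [-5.6 -1. ] 0.4 w 0.0159
shift units [0.0019 0.0005]
red [ 239  170   89   85 5878] [283.7 212.4] fix mm at z.049 [ 53.5 -10.2]
```

Call:
move_arm(jaw=[208,208], dp=[[0.001,0,0],[0,0,0]], rotation=[[0,0,0],[0,0,0]])

```text
clock: 25.5
position: [0.5963, -0.094, 0.0033]
tool_rot: [-3.141, 0.0, 1.145]
force: [-0.8, -4.5, 1.3]
grip_width: 0.0155
```

Call:
move_arm(jaw=[208,208], dp=[[0.0005,0,0],[0,0,0]], rotation=[[0,0,0],[0,0,0]])

```text
clock: 25.75
position: [0.5965, -0.0936, 0.0033]
tool_rot: [-3.141, 0.0, 1.145]
force: [-1.6, -4.7, 0.9]
grip_width: 0.0156
```

Call:
move_arm(jaw=[208,208], dp=[[0.0005,0,0],[0,0,0]], rotation=[[0,0,0],[0,0,0]])

```text
clock: 26.0
position: [0.5968, -0.0931, 0.0033]
tool_rot: [-3.141, 0.0, 1.145]
force: [-1.3, -4.8, 1.1]
grip_width: 0.0156
```

Call:
move_arm(jaw=[208,208], dp=[[0.0006,0,0],[0,0,0]], rotation=[[0,0,0],[0,0,0]])

```text
clock: 26.25
position: [0.597, -0.0926, 0.0033]
tool_rot: [-3.141, 0.0, 1.145]
force: [-1.8, -4.4, 2.0]
grip_width: 0.0156
```

Call:
move_arm(jaw=[208,208], dp=[[0.0006,0,0],[0,0,0]], rotation=[[0,0,0],[0,0,0]])

```text
clock: 26.5
position: [0.5972, -0.0923, 0.0033]
tool_rot: [-3.141, 0.0, 1.145]
force: [-2.8, -5.1, 1.7]
grip_width: 0.0159
```

```bash
python3 -c "
from go import *
st([.019,-.01]);holder()
n=R@np.array([.055,-.01])+t
a=lambda d:np.array([np.cos(np.radians(d)),np.sin(np.radians(d))])
print('expected px front ball,side ball,stone home',w2p('wrist',[[*(R@(np.array([.055,-.01])+.032*a(20))+t),.039],[*(R@(np.array([.055,-.01])+.032*a(-85))+t),.039],[*n,.049]]).round(1).tolist())"
```

```text
clk 26.5 fix xy mm [20.5 -9.6] z 3.3 toolx deg 65.61 q7 0.08
force fix [-5.8  0.4] 1.7 w 0.0159
shift units [-0.0019  0.0005]
red [ 238  170   89   85 5875] [282.8 212.5] fix mm at z.049 [56.5 -9.8]
expected px front ball,side ball,stone home [[256.5, 138.9], [356.2, 202.8], [283.2, 216.0]]
```

Call:
move_arm(jaw=[208,208], dp=[[0.0006,0,0],[0,0,0]], rotation=[[0,0,0],[0,0,0]])

```text
clock: 26.8
position: [0.5973, -0.0921, 0.0033]
tool_rot: [-3.141, 0.001, 1.145]
force: [-1.6, -6.5, 1.1]
grip_width: 0.0157
```

Call:
move_arm(jaw=[208,208], dp=[[0.0006,0,0],[0,0,0]], rotation=[[0,0,0],[0,0,0]])

```text
clock: 27.05
position: [0.5973, -0.092, 0.0033]
tool_rot: [-3.141, 0.001, 1.145]
force: [-2.9, -7.9, 2.0]
grip_width: 0.0159
```

Call:
move_arm(jaw=[208,208], dp=[[0.0006,0,0],[0,0,0]], rotation=[[0,0,0],[0,0,0]])

```text
clock: 27.3
position: [0.5974, -0.0919, 0.0033]
tool_rot: [-3.141, 0.001, 1.144]
force: [-4.1, -9.7, 1.3]
grip_width: 0.0157
```

Firm stop reached: force rises while position holds. I'll bring it up to about 20 N.

Call:
move_arm(jaw=[208,208], dp=[[0.001,0,0],[0,0,0]], rotation=[[0,0,0],[0,0,0]])

```text
clock: 27.55
position: [0.5975, -0.0917, 0.0033]
tool_rot: [-3.141, 0.002, 1.144]
force: [-4.8, -12.1, 2.3]
grip_width: 0.0157
```

Call:
move_arm(jaw=[208,208], dp=[[0.001,0,0],[0,0,0]], rotation=[[0,0,0],[0,0,0]])

```text
clock: 27.8
position: [0.5976, -0.0917, 0.0033]
tool_rot: [-3.141, 0.003, 1.144]
force: [-6.1, -13.8, 2.1]
grip_width: 0.0154
```

Call:
move_arm(jaw=[208,208,208], dp=[[0.001,0,0],[0,0,0],[0,0,0]], rotation=[[0,0,0],[0,0,0],[0,0,0]])

```text
clock: 28.18
position: [0.5977, -0.0915, 0.0033]
tool_rot: [-3.141, 0.003, 1.143]
force: [-7.2, -16.9, 3.9]
grip_width: 0.0158
```

```bash
python3 -c "
from go import *
st([.019,-.01]);holder()"
```

```text
clk 28.18 fix xy mm [21.4 -9.7] z 3.3 toolx deg 65.5 q7 0.07
force fix [-18.3  -0.4] 3.9 w 0.0158
shift units [-0.003   0.0003]
red [ 238  171   89   85 5876] [282.3 213.5] fix mm at z.049 [57.1 -9.9]
```

Call:
move_arm(jaw=[208,208,208], dp=[[0.0012,0,0],[0,0,0],[0,0,0]], rotation=[[0,0,0],[0,0,0],[0,0,0]])

```text
clock: 28.6
position: [0.5978, -0.0914, 0.0033]
tool_rot: [-3.141, 0.004, 1.143]
force: [-9.0, -20.8, 3.5]
grip_width: 0.0158
```

Call:
move_arm(jaw=[208,208,208,208,208,208,208], dp=[[-0.004,0,0],[-0.004,0,0],[-0.01,0,0],[-0.01,0,0],[0,0,-0.04],[0,0,-0.03],[0,0,0]], rotation=[[0,0,0],[0,0,0],[0,0,0],[0,0,0],[0,0,0],[0,0,0],[0,0,0]])

```text
clock: 29.48
position: [0.5909, -0.1085, 0.0609]
tool_rot: [3.139, -0.001, 1.145]
force: [-0.4, 0.4, -1.3]
grip_width: 0.0155
```

```bash
python3 -c "
from go import *
st([.055,-.01]);holder()
im=cv2.imread('pics/placed.png')
"
```

```text
clk 29.48 fix xy mm [  3.1 -10.6] z 60.9 toolx deg 65.61 q7 0.07
force fix [0.2 0.5] -1.3 w 0.0155
shift units [ 0.0649 -0.0008]
red [ 249  121   64   66 3286] [280.8 153.5] fix mm at z.049 [56.2 -9.3]
```

Pressed with 22.7 N. Now a light press on the stone with shut fingers.

Call:
move_arm(jaw=[255,255,255,255,255,255], dp=[[0.02,0,0],[0.025,0,0],[0.021,-0.0005,0],[0,0,0.02],[0,0,0.02],[0,0,0]], rotation=[[0,0,0],[0,0,0],[0,0,0],[0,0,0],[0,0,0],[0,0,0]])

```text
clock: 30.28
position: [0.6102, -0.0606, 0.0255]
tool_rot: [-3.139, 0.002, 1.144]
force: [-0.5, -0.2, 0.3]
grip_width: -0.0002
```

Call:
move_arm(jaw=[255,255], dp=[[0,0,0.002],[0,0,0]], rotation=[[0,0,0],[0,0,0]])

```text
clock: 30.52
position: [0.6117, -0.0602, 0.026]
tool_rot: [3.141, -0.0, 1.145]
force: [-0.1, 0.2, -0.4]
grip_width: 0.0001
```

Call:
move_arm(jaw=[255,255], dp=[[0,0,0.001],[0,0,0]], rotation=[[0,0,0],[0,0,0]])

```text
clock: 30.78
position: [0.6116, -0.0598, 0.025]
tool_rot: [3.141, -0.0, 1.145]
force: [-0.4, -1.0, -0.6]
grip_width: 0.0002
```

```bash
python3 -c "
from go import *
st([.055,-.01])"
```

```text
clk 30.77 fix xy mm [56.  -9.4] z 25.0 toolx deg 65.62 q7 0.01
force fix [-1. -0.] -0.6 w 0.0002
shift units [-0.0012  0.0008]
```

Call:
move_arm(jaw=[255,255], dp=[[0,0,0.001],[0,0,0]], rotation=[[0,0,0],[0,0,0]])

```text
clock: 31.02
position: [0.6115, -0.0598, 0.0241]
tool_rot: [-3.142, 0.0, 1.145]
force: [0.2, -0.0, -0.7]
grip_width: 0.0002
```

Call:
move_arm(jaw=[255,255], dp=[[0,0,0.0008],[0,0,0]], rotation=[[0,0,0],[0,0,0]])

```text
clock: 31.28
position: [0.6115, -0.0599, 0.0234]
tool_rot: [-3.142, 0.0, 1.145]
force: [1.2, -0.2, -0.2]
grip_width: 0.0001
```

Call:
move_arm(jaw=[255,255], dp=[[0,0,0.0006],[0,0,0]], rotation=[[0,0,0],[0,0,0]])

```text
clock: 31.52
position: [0.6116, -0.0599, 0.023]
tool_rot: [3.141, -0.0, 1.145]
force: [0.0, 0.9, 1.3]
grip_width: 0.0002
```

Call:
move_arm(jaw=[255,255], dp=[[0,0,0.0004],[0,0,0]], rotation=[[0,0,0],[0,0,0]])

```text
clock: 31.78
position: [0.6116, -0.0599, 0.0229]
tool_rot: [3.141, -0.0, 1.145]
force: [-0.7, -0.2, 4.9]
grip_width: 0.0001
```

Call:
move_arm(jaw=[255,255], dp=[[0,0,0.0003],[0,0,0]], rotation=[[0,0,0],[0,0,0]])

```text
clock: 32.02
position: [0.6117, -0.0599, 0.0228]
tool_rot: [3.141, -0.0, 1.145]
force: [-1.5, 0.3, 8.3]
grip_width: -0.0001
```

Call:
move_arm(jaw=[255,255,255,255,255,255], dp=[[0,0,-0.005],[0,0,-0.03],[0,0,-0.06],[0,0,-0.06],[0,0,0],[0,0,0]], rotation=[[0,0,0],[0,0,0],[0,0,0],[0,0,0],[0,0,0],[0,0,0]])

```text
clock: 32.78
position: [0.6114, -0.0596, 0.1462]
tool_rot: [-3.141, -0.0, 1.145]
force: [-0.6, 0.2, -0.0]
grip_width: -0.0001
```

Run:
```python
from go import *
st();c=calibration('wrist');im=grab_frame('wrist');cv2.imwrite('pics/final.png',im)
h=cv2.cvtColor(im,cv2.COLOR_BGR2HSV)
red=cv2.inRange(h,(0,150,60),(6,255,255))|cv2.inRange(h,(174,150,60),(180,255,255))
br=cv2.inRange(h,(12,90,90),(28,255,255))
exp=lambda P,z:w2p('',[[*(R@np.array(P)+t),z]],c)[0]
n=[.055,-.01];cc=exp(n,.046);print("nest px",cc.round(1))
n_,l,s,ce=cv2.connectedComponentsWithStats(red);i=1+s[1:,4].argmax();print("red",s[i],ce[i].round(1),((p2w('',[ce[i]],.049,c)[0,:2]-t)@R*1e3).round(1))
# rim of the brass by ellipse = hull of red+brass near nest
m=np.zeros_like(red);cv2.circle(m,tuple(int(v) for v in cc),int(np.linalg.norm(exp([.081,-.01],.046)-cc)*1.15),255,-1)
b=cv2.morphologyEx((br|red)&m,cv2.MORPH_OPEN,np.ones((3,3)));k=max(cv2.findContours(b,0,2)[0],key=cv2.contourArea)
e=cv2.fitEllipse(cv2.convexHull(k));print("rim",e,((p2w('',[e[0]],.046,c)[0,:2]-t)@R*1e3).round(1))
print("exp diam px",2*np.linalg.norm(exp([.055,.016],.046)-cc))
# fixture outline corners for local check
g=cv2.cvtColor(im,6)
w=cv2.inRange(h,(0,0,120),(180,60,255));q=max(cv2.findContours(w,0,2)[0],key=cv2.contourArea);print("plate rect",cv2.minAreaRect(q),"exp corners",[exp(P,.03).round(1).tolist() for P in([.1,.055],[.1,-.055])], "bbox",cv2.boundingRect(q))
# panel in top camera
top=grab_frame('top');cv2.imwrite('pics/topf.png',top);ht=cv2.cvtColor(top,cv2.COLOR_BGR2HSV)
d=cv2.inRange(ht,(12,170,150),(22,255,255))[190:240,190:245];ys,xs=np.nonzero(d);print("panel px",len(xs),xs.mean()+190,ys.mean()+190,"exp",w2p('top',[[.5843,.1911,.083]]))
```

```text
clk 32.77 fix xy mm [56.1 -9. ] z 146.2 toolx deg 65.63 q7 -0.07
force fix [-0.1  0.6] -0.0 w -0.0001
nest px [283.3 203.9]
red [ 263  183   42   41 1111] [284.4 204.3] [ 55.5 -10.9]
rim ((281.9849548339844, 202.35922241210938), (57.92646408081055, 63.75762939453125), 61.216739654541016) [56.4 -8.9]
exp diam px 59.701615517584095
plate rect ((272.0, 202.0), (108.0, 124.0), 90.0) exp corners [[209.2, 149.7], [334.5, 149.6]] bbox (210, 148, 125, 109)
panel px 60 211.51666666666665 205.43333333333334 exp [[210.56569518 205.85153989]]
```

The stone is within about 1 mm of the nest, and the panel is where it should be in the stand. I'll hand the job in.

```bash
python3 -c "
from workcell import workorder
print(workorder.job_done())"
```

```text
the job is handed in; nothing more can be done
None
```

The job is handed in after about 33 s on the robot clock. The panel stands in the grey stand and the holder is seated in the nest. No verdict is reported, so success is judged only from my own checks.

**Panel:** I lifted it straight up out of the slot, stood it in the stand's slot and let go. Wrist and top pictures show it upright within about 1–2 mm of where it should be.

**Holder:** I pushed it past the sprung ball at about 6 N and pressed it home with about 23 N. I then pressed the stone down with about 8 N. The fingers met the stone at a height of 53 mm, which is right for a holder lying flat.

**Last checks:**
- The stone's centre measured (55.5, −10.9) mm in the fixture's frame, against (55, −10) for the nest.
- The fingers were shut, about 120 mm above the stone, and touching nothing.

**What disagreed or was not checked:**
- **First grasp missed:** the gripper closed above the panel because the fingertips sit about 30 mm higher than the reported tool position. A touch on the plate confirmed this, and I corrected for it from then on.
- **Rim fit:** a rougher fit to the holder's brass rim gave (56.4, −8.9) mm, about 1.8 mm from the nest. The fitted ellipse was poor, so I relied on the stone's position and the firm stop.
- **Ball contact forces:** these can't be read directly. I inferred contact from the firm stop.

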